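# Set the tea tray's drain valve and keep hold of it

### The job

Set the drain of the tea table: first slide the selector grip on the metal drain unit all the way to the end stop farther from the robot, then turn the valve wheel clockwise until it is fully closed against its stop, and open it again by exactly two full turns. Finish with the wheel's upright crank handle still pinched between the fingers at that setting, and do not disturb the tea things or let go at the end.

Things in the scene. Friction and masses are not known exactly. Their poses are not given: they have to be found in the camera images.
- unit: The drain unit: a fixed bare-metal block, 160 (its x) by 260 (its y) by 60 mm high, on a thin 170 x 270 mm foot, to the left or right of the tea tray. Yaw within 0.4 rad of 0: its +x points away from the robot. Origin: centre of the underside. On its top: the valve axis at unit (0, +70 mm), the selector's track along unit x at y = -80 mm. Two brass unions on its far face.
- selector (a joint): Position of the selector grip along its track, m: 0 at the stop nearer the robot, 0.08 at the stop farther from the robot (unit +x), where it must go. Starts between 0 and 0.035. Sliding friction about 2 N; it stays where it is left; rigid stops.
- selector_grip (a point): Centre of the selector's upright black grip, a block 20 (unit x) by 14 mm (unit y), standing from 71 to 123 mm above the table; this point is at 105 mm. Below it a dark 30 x 24 mm carriage between low rails and low end stops (up to 74 mm above the table). It lies at unit x = joint - 40 mm, y = -80 mm. Can be pinched from above or pushed.
- wheel (a joint): Valve wheel angle, rad: 0 fully closed (rigid stop), growing as it turns anticlockwise seen from above (opening), up to 18. Starts between 1.8 and 5.4 (under one turn open). Two turns open is 12.57. At 0 and every full turn the crank points along unit +x from the wheel's axis. Friction about 0.12 N m (about 3 N at the crank); it stays where it is left.
- wheel_hub (a point): Centre of the top of the wheel's hub, on the vertical valve axis, 96 mm above the table. The wheel is a dark steel ring of 100 mm outer diameter, 10 mm thick bar, its top 95 mm above the table, with three spokes.
- crank: Upright black crank handle on the wheel's rim, 45 mm from the valve axis: a round grip 18 mm in diameter (16 at the foot), from 97 to 145 mm above the table. It spins freely about its own upright axis, so pinched from above it can be led in circles at a fixed gripper yaw. Origin: its middle, 121 mm above the table; z up. Keep fingertips above 97 mm to clear the wheel.
- tray: Bystander: the fixed black lacquered tea tray, 390 (x) by 300 (y) by 64 mm high with its raised edge, with a drip-pan drawer below; floor 50 mm above the table. Origin: centre of the underside. A strainer on a thin post clamped at its far edge (tray x = +186, y = -100 to -30 mm) reaches 182 mm above the table.
- teapot: Bystander: white porcelain teapot, 106 mm across the belly, 170 over spout (+x) and handle, 100 mm high, on the tray. Origin: centre of the underside. It only has to be left where it is.
- pitcher: Bystander: stainless pitcher, 72 mm across, 85 mm high, handle to its +x, on the tray. Origin: centre of the underside. It only has to be left where it is.
- tong: Bystander: bamboo tong, 150 mm long (its x), 25 wide, 10 high, lying on the table by the near side of the unit. Origin: its middle, underside. It only has to be left where it is.
- caddy: Bystander: dark steel tea caddy, 68 mm in diameter, 80 mm high, on the table just beyond the unit. Origin: centre of the underside. It only has to be left where it is.
- cup_a: Bystander: white porcelain tea cup with a blue rim, 64 mm in diameter, 42 mm high, on the tray. Origin: centre of the underside. It only has to be left where it is.
- cup_b: Bystander: white porcelain tea cup with a blue rim, 64 mm in diameter, 42 mm high, on the tray. Origin: centre of the underside. It only has to be left where it is.
- cup_c: Bystander: white porcelain tea cup with a blue rim, 64 mm in diameter, 42 mm high, on the table at the near side of the unit. Origin: centre of the underside. It only has to be left where it is.
- cup_d: Bystander: white porcelain tea cup with a blue rim, 64 mm in diameter, 42 mm high, on the table just beyond the unit. Origin: centre of the underside. It only has to be left where it is.

How it is judged:
On the way, in this order (a step that is already met when the one before it is completed fails the run):
1. the selector is at its far end stop (value of joint selector above 0.075 m), for 0.2 s.
2. the valve wheel is closed against its stop (value of joint wheel below 0.1 rad), for 0.1 s.
3. the wheel is two turns open, its crank pinched in the fingers (value of joint wheel between 12.316 and 12.816 rad and contact force between the fingers and crank above 4 N and horizontal distance between the grasp point and crank below 0.016 m and distance between the grasp point and crank below 0.045 m), for 0.2 s.
At the end, for the whole second after the job is handed in: Selector within 5 mm of its far stop; the wheel, having been closed to within 0.1 rad of its stop, stands still two turns open (12.57 rad, within 0.25); the crank is between the fingers (TCP within 16 mm of its axis, 45 mm of its middle), contact over 4 N, and stays held (all of step 3 and velocity of joint wheel between -0.1 and 0.1 rad/s and value of joint selector above 0.075 m); the arm keeps its last pose, push and grip.
It fails at once if a cup moved over 20 mm or tipped (distance of any of cup_a, cup_b, cup_c, cup_d from where it was at the start of the episode above 0.02 m or angle between any of cup_a, cup_b, cup_c, cup_d's own z axis and vertical above 0.35 rad).
It fails at once if the teapot or pitcher moved over 20 mm or tipped (distance of any of teapot, pitcher from where it was at the start of the episode above 0.02 m or angle between any of teapot, pitcher's own z axis and vertical above 0.35 rad).
It fails at once if the tong moved over 20 mm or tipped (distance of tong from where it was at the start of the episode above 0.02 m or angle between tong's own z axis and vertical above 0.35 rad).
It fails at once if the caddy moved over 20 mm or tipped (distance of caddy from where it was at the start of the episode above 0.02 m or angle between caddy's own z axis and vertical above 0.35 rad).
It also fails if it takes over 72 s, if anything falls off the work surface, if the arm or the gripper's body presses on something with over 40 N, if the wrist force passes 120 N, or if a joint passes its speed limit or range.

### The arm

A 6-joint arm with a two-finger parallel gripper is mounted at the origin on the work surface. World frame = base frame: x ahead of the robot, y to its left, z up, the work surface at z = 0. Lengths are in m, angles in rad, forces in N, time in s.
With the tool pointing down it reaches from about 0.3 to 0.775 m from the base axis. Payload 14.6 kg.
Tool frame: the origin (TCP) lies between the finger pads, 19 mm behind the fingertips; this is the grasp point; y points along the fingers, x is the direction in which the jaws open and shut, and the axes are right-handed (so a half turn about y gives the same grasp; the last joint's range is limited). The gripper opens to 94 mm and grips with 3 to 60 N. Pads are 16 mm wide; open, the fingers measure 119 mm over their backs; the gripper's body (75 mm by 177 mm) begins 78 mm behind the grasp point.
Start: joints at [-1.184, 0.3, 1.521, -0, 1.321, -0.067], TCP at [0.241, -0.494, 0.224] pointing down, gripper open.
Joint ranges: [-3.03, 3.03], [-0.79, 2.21], [0.23, 2.52], [-1.04, 4.18], [0, 3.07], [-2.55, 2.55]. Speed limits (rad/s): [2.22, 2.22, 2.57, 3.14, 3.14, 3.14].

### API

Orientations are given as [roll, pitch, yaw] about the fixed x, y, z axes, in that order (R = Rz(yaw) Ry(pitch) Rx(roll)).
In Python, from station import ctrl, optics gives the robot as it stands.
- The arm moves only by the tool jog_arm, never from a script. Its argument "targets" is a list of rows, each a list of 3 entries, a list of its own where there are three numbers: the finger opening in cm, from 0 to 9.4, then the shift along the tool's x, y, z in cm, then the turn about the tool's y in rad. A call has 1 to 10 rows; each row is the pose to reach, as a shift and turn from the pose commanded when the call began, along the tool's axes at that moment; what a row does not reach only later rows make up. A row lasts 1/10 s, in which the tool goes at most 50 mm and 8.59 degrees, less where a joint would pass 70% of its speed; a pose out of reach is approached as far as the arm can. A call with a gripper value outside its range is refused whole. The fingers move at their own pace and stop on an object; "grip_force" is the grip in N (left out, the last holds). Time passes only in rows, so rows that repeat a pose let the fingers close. It gives the time, the measured TCP pose, the force and the opening at its end, in the units of the state.
- ctrl.get_obs(): the state, without advancing time (a new reading comes with each control period).
- optics.camera(name): name is "scene" or "top" or "wrist"; returns a dict with "img" (480x640x3 uint8, red, green, blue), "range_z" (480x640 float32, m along the optical axis (not along the pixel's ray), 0 where there is no reading), "camera_matrix" (3x3 intrinsics, pixels), "k1" (the pictures are not rectified: a ray, as slopes to the right and down, at radius r is drawn at 1 + k1 r^2 times it, then the intrinsics apply), "world_to_cam" (4x4, takes a point from world to camera coordinates); the wrist camera has in their place "mount" (4x4, takes a point from camera to tool coordinates, whose origin is the TCP and whose axes are the tool frame's). Camera axes: x right, y up, looking along -z (the intrinsics and any distortion apply to the point x, -y, -z); pixel columns grow to the right and rows downward; lengths in m; the calibration is good to about 2 mm. A picture is of the moment at which its call begins: read the wrist's pose just before it.
- ctrl.hand_in(): hands the job in, once; it reports no verdict.
The state is a dict: "time_s": time; "qpos": joint angles; "joint_vel": joint speeds; "tau": joint torques, N m; "ee_pos": TCP position; "eef_rot": TCP orientation; "force": force on the tool from outside, world axes, zero at the start; "moment": the same for the moment, N m; "grip_width": finger opening in m.
Only numpy, scipy, OpenCV 4.12 (cv2) and the standard library are available. Lean on these libraries where they do the work, as an engineer would, in place of code of your own. Each camera call takes 0.05 s, during which the arm holds its last target. There are 200 camera calls.

## Working session

There is one attempt and no reset: what is moved stays moved. The work goes in short steps, Python scripts to look and compute and a tool call to move; the robot and the scene stay as the last step left them, time stands still between calls to the robot, and variables do not carry over. Pictures are saved under pics/ and viewed, about 8 in all and at most 12, crops included, and the job is handed in when it is done.

Besides the shell and the picture viewer there is one more tool, called after "Emit:" in YAML: its name, and indented under it one key for each argument. jog_arm: Moves the arm, as the interface text tells. Its arguments: {"type":"object","properties":{"targets":{"type":"array","items":{"type":"array"}},"grip_force":{"type":"number"}},"required":["targets"]}

```bash
mkdir -p pics; ls
python3 - <<'E'
from station import ctrl, optics
import cv2, numpy as np, pickle
print(ctrl.get_obs())
for n in ["top","scene"]:
    c=optics.camera(n); pickle.dump(c,open(f"pics/{n}.pkl","wb"))
    cv2.imwrite(f"pics/{n}0.png",c["img"][:,:,::-1])
    print(n,c["camera_matrix"],c["k1"],c["world_to_cam"])
E
```

```text
pics
{'time_s': 0.0, 'qpos': array([-1.18360597e+00,  3.00498314e-01,  1.52159486e+00,  1.49970588e-05,
        1.32071900e+00, -6.65807492e-02]), 'joint_vel': array([ 0.00075456, -0.00122151, -0.0007187 , -0.00060276,  0.00173673,
        0.00155016]), 'tau': array([-3.34359411e-04, -5.31805050e+01, -3.52737665e+01,  7.08302949e-02,
        2.43679667e-02, -9.89232581e-05]), 'ee_pos': array([ 0.241012  , -0.49410193,  0.22366557]), 'eef_rot': array([-1.57070070e+00,  1.21585407e-03, -1.11702888e+00]), 'force': array([-0.78420253,  0.5223712 ,  0.01372793]), 'moment': array([ 0.04055493,  0.01738362, -0.01088004]), 'grip_width': 0.09339779594892263}
top [[568.94803795   0.         334.14688436]
 [  0.         568.94803795 234.00490491]
 [  0.           0.           1.        ]] 0.031846529690510134 [[-0.01429317 -0.99985909  0.00880384 -0.00986124]
 [ 0.98601846 -0.0126323   0.16615662 -0.55267389]
 [-0.16602199  0.01105565  0.98606007 -1.01105145]
 [ 0.          0.          0.          1.        ]]
scene [[500.1504927    0.         320.74773429]
 [  0.         500.1504927  228.25885282]
 [  0.           0.           1.        ]] -0.02168692802649205 [[-0.36968255  0.92907841 -0.01217008  0.19951003]
 [-0.80292343 -0.31283881  0.50739122  0.40185895]
 [ 0.46759896  0.19734533  0.86162987 -1.38006952]
 [ 0.          0.          0.          1.        ]]
```

View pics/top0.png

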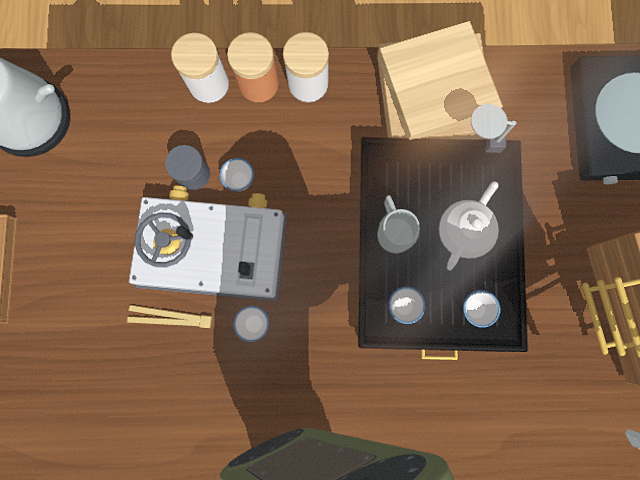

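View pics/scene0.png

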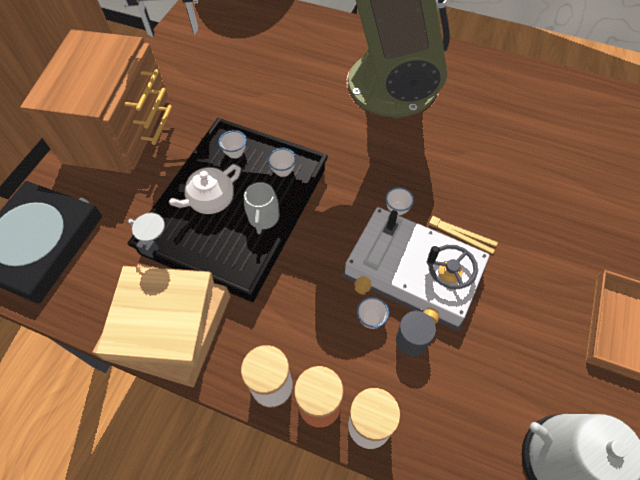

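The unit is on the left: hub near (162,239), crank top near (185,232) and selector grip near (246,268) in the top view. I'll enlarge both views.

```bash
cat > h.py <<'E'
import cv2, numpy as np, pickle
def undist(c,uv):
    K=c["camera_matrix"]; d=np.linalg.inv(K)@[uv[0],uv[1],1]; s=d[:2].copy(); t=s.copy()
    for _ in range(20): t=s/(1+c["k1"]*(t@t))
    return np.array([t[0],-t[1],-1.])
def at_z(c,uv,z,c2w=None):
    M=np.linalg.inv(c["world_to_cam"]) if c2w is None else c2w
    r=M[:3,:3]@undist(c,uv); o=M[:3,3]; return o+r*(z-o[2])/r[2]
def proj(c,p,w2c=None):
    M=c["world_to_cam"] if w2c is None else w2c
    q=M[:3,:3]@p+M[:3,3]; s=np.array([q[0],-q[1]])/-q[2]; s=s*(1+c["k1"]*(s@s))
    K=c["camera_matrix"]; return s*[K[0,0],K[1,1]]+K[:2,2]
E
python3 - <<'E'
import pickle,cv2,numpy as np
t=pickle.load(open("pics/top.pkl","rb"))["img"][180:310,120:295,::-1]
s=pickle.load(open("pics/scene.pkl","rb"))["img"][195:335,340:505,::-1]
cv2.imwrite("pics/c1.png",np.vstack([cv2.resize(t,(700,520),interpolation=cv2.INTER_CUBIC)]))
E
```

```text
(no output)
```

View pics/c1.png

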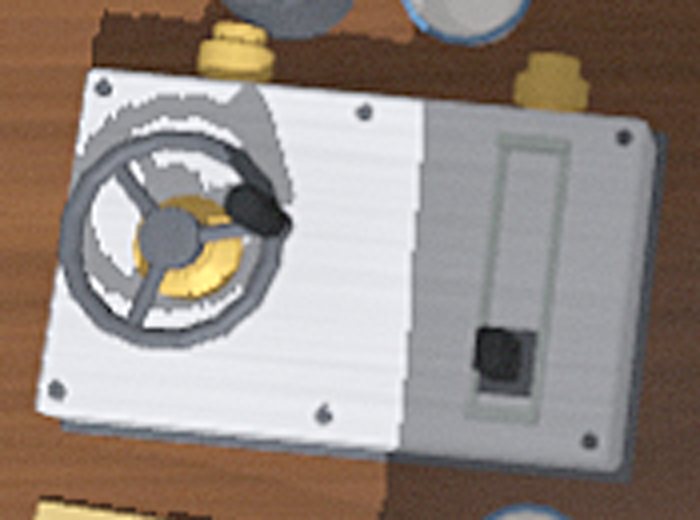

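Run:
```python
from h import *
c=pickle.load(open("pics/top.pkl","rb"))
f=lambda u,v,z:at_z(c,(u/4+120-.375,v/4+180-.375),z)
P=np.array([f(90,70,.06),f(657,120,.06),f(620,470,.06),f(38,412,.06)])
print(P.round(4)); ctr=P.mean(0)
ex=(P[0]+P[1]-P[2]-P[3]);yaw1=np.arctan2(ex[1],ex[0]); ey=P[0]+P[3]-P[1]-P[2]; yaw2=np.arctan2(-ey[0],ey[1])
print("sides",np.linalg.norm(P[0]-P[1]),np.linalg.norm(P[2]-P[1]),yaw1,yaw2,"ctr",ctr)
yaw=yaw2;R=np.array([[np.cos(yaw),-np.sin(yaw)],[np.sin(yaw),np.cos(yaw)]])
hub=f(168,237,.096); print("hub",hub, "pred",ctr[:2]+R@[0,.07])
print("crank foot, top",f(270,218,.1),f(243,203,.145))
g=f(497,352,.123); print("grip",g,"local",R.T@(g[:2]-ctr[:2]))
for n,p in (("foot",f(270,218,.1)),("top",f(243,203,.145))):
  l=R.T@(p[:2]-hub[:2]); print(n,np.linalg.norm(l),np.arctan2(l[1],l[0]))
# same in range image: points higher than 115mm near the crank
Z=c["range_z"]; M=np.linalg.inv(c["world_to_cam"])
for (u0,u1,v0,v1,n) in ((170,200,220,250,"crank"),(232,256,255,285,"grip")):
  q=[]
  for v in range(v0,v1):
    for u in range(u0,u1):
      if Z[v,u]>0:
        p=M[:3,:3]@(undist(c,(u,v))*Z[v,u])+M[:3,3]
        if p[2]>.105:q.append(p)
  q=np.array(q);print(n,len(q),q.mean(0),q.min(0),q.max(0))
  t=q[q[:,2]>np.percentile(q[:,2],60)]; print(t.mean(0))
```

```text
[[0.6236 0.3354 0.06  ]
 [0.597  0.0749 0.06  ]
 [0.4365 0.0914 0.06  ]
 [0.4664 0.352  0.06  ]]
sides 0.26188094292114505 0.16131750588544025 -0.10368196994668462 -0.1080093127145236 ctr [0.53087474 0.21343506 0.06      ]
hub [0.53932405 0.28649938 0.096     ] pred [0.5384207  0.28302714]
crank foot, top [0.54653629 0.24123829 0.1       ] [0.54534045 0.24142381 0.145     ]
grip [0.48355944 0.13785988 0.123     ] local [-0.03889261 -0.08023534]
foot 0.04583211553309463 -1.3047679657928613
top 0.04547531541164433 -1.3300974982886475
crank 156 [0.54350135 0.23954151 0.13651184] [0.53573731 0.2332784  0.10537528] [0.55502639 0.24930378 0.14949712]
[0.54508928 0.24155786 0.14572151]
grip 110 [0.48389191 0.13948689 0.12126127] [0.47430152 0.13318993 0.1050614 ] [0.49358917 0.14812273 0.1261175 ]
[0.48502137 0.14001398 0.12431163]
```

Emit:
jog_arm:
  targets:
    - [6,[-46.2,0,49.5],-1.01]
    - [6,[-46.2,0,49.5],-1.01]
    - [6,[-46.2,0,49.5],-1.01]
    - [6,[-46.2,0,49.5],-1.01]
    - [6,[-46.2,0,49.5],-1.01]
    - [6,[-46.2,0,49.5],-1.01]
    - [6,[-46.2,0,49.5],-1.01]
    - [6,[-46.2,0,49.5],-1.01]
    - [6,[-46.2,0,49.5],-1.01]
    - [6,[-46.2,0,49.5],-1.01]
  grip_force: 30

```text
time_s: 1.1
ee_pos: [0.4202, -0.0254, 0.2243]
eef_rot: [-1.571, -0.0, -0.107]
force: [0.7, -0.7, 0.1]
grip_width: 0.0598
```

Emit:
jog_arm:
  targets:
    - [6,[4.5,0,17],0]
    - [6,[4.5,0,17],0]
    - [6,[4.5,0,17],0]
    - [6,[4.5,0,17],0]
    - [6,[4.5,0,17],0]
    - [6,[4.5,0,17],0]
    - [6,[4.5,0,17],0]

```text
time_s: 1.8
ee_pos: [0.4827, 0.1359, 0.2242]
eef_rot: [-1.571, 0.0, -0.108]
force: [0.1, 0.2, -0.2]
grip_width: 0.0598
```

```bash
cat > wl.py <<'E'
import sys
from station import ctrl, optics
from h import *
from scipy.spatial.transform import Rotation as Ro
o=ctrl.get_obs(); c=optics.camera("wrist")
T=np.eye(4);T[:3,:3]=Ro.from_euler("xyz",o["eef_rot"]).as_matrix();T[:3,3]=o["ee_pos"]
c["c2w"]=T@c["mount"]; pickle.dump(c,open(f"pics/{sys.argv[1]}.pkl","wb")); cv2.imwrite(f"pics/{sys.argv[1]}.png",c["img"][:,:,::-1])
print(o["time_s"],o["ee_pos"],o["eef_rot"],o["force"],o["grip_width"])
M=c["c2w"]; Z=c["range_z"]; v,u=np.mgrid[0:480:2,0:640:2]
K=c["camera_matrix"]; s=np.stack([(u-K[0,2])/K[0,0],(v-K[1,2])/K[1,1]],-1); t=s.copy()
for _ in range(15): t=s/(1+c["k1"]*(t**2).sum(-1,keepdims=True))
d=np.dstack([t[...,0],-t[...,1],-np.ones(t.shape[:2])])*Z[::2,::2,None]
P=(d@M[:3,:3].T+M[:3,3])[Z[::2,::2]>0]
for n,xy,lo,hi in (("grip",(.4835,.1385),.112,.13),("grip@end",(.562,.1295),.112,.13),("crank",(.545,.2405),.135,.15)):
  q=P[(np.hypot(*(P[:,:2]-xy).T)<.03)&(P[:,2]>lo)&(P[:,2]<hi)]
  if len(q)>5: print(n,len(q),"mid",((q.min(0)+q.max(0))/2).round(4),"mean",q.mean(0).round(4),"size",np.ptp(q,0).round(4))
E
python3 wl.py w1
```

```text
1.8 [0.48274362 0.13589777 0.22416991] [-1.57099877e+00  2.65960368e-04 -1.07820297e-01] [ 0.13387098  0.21600481 -0.24903525] 0.05983178937553977
grip 121 mid [0.4855 0.1391 0.1191] mean [0.4855 0.1403 0.122 ] size [0.0202 0.0157 0.0115]
crank 156 mid [0.5452 0.2397 0.1417] mean [0.5446 0.2394 0.144 ] size [0.017  0.017  0.0115]
```

View pics/w1.png

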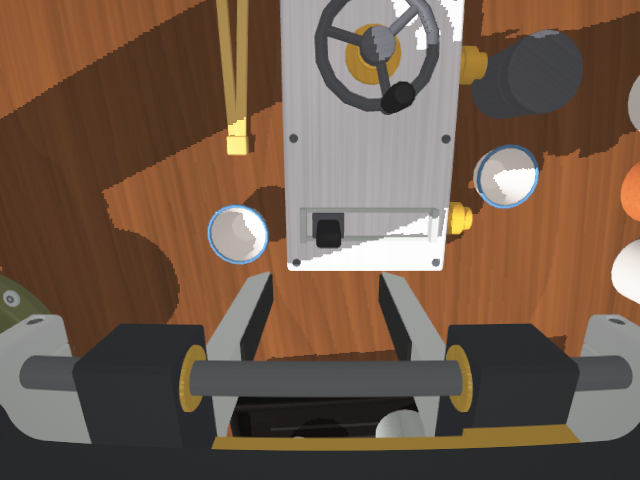

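The wrist view agrees: selector grip at (328,232), crank at (400,97), and the fingers straddle cleanly. Next I descend and pinch the selector.

Emit:
jog_arm:
  targets:
    - [6,[0.2,4,0.3],0]
    - [6,[0.2,8,0.3],0]
    - [6,[0.2,11.8,0.3],0]
    - [6,[0.2,11.8,0.3],0]
    - [0,[0.2,11.8,0.3],0]
    - [0,[0.2,11.8,0.3],0]
    - [0,[0.2,11.8,0.3],0]
    - [0,[0.2,11.8,0.3],0]
    - [0,[0.2,11.8,0.3],0]

```text
time_s: 2.75
ee_pos: [0.4855, 0.1396, 0.1069]
eef_rot: [-1.57, -0.001, -0.107]
force: [-0.4, 0.3, -0.5]
grip_width: 0.0239
```

Emit:
jog_arm:
  targets:
    - [0,[0,0,0],0]
    - [0,[0,0,0],0]
    - [0,[1.5,0,0],0]
    - [0,[3,0,0],0]
    - [0,[4.5,0,0],0]
    - [0,[6,0,0],0]
    - [0,[7,0,0],0]
    - [0,[7.5,0,0],0]
    - [0,[7.8,0,0],0]
    - [0,[7.8,0,0],0]

```text
time_s: 3.75
ee_pos: [0.5632, 0.1312, 0.1067]
eef_rot: [-1.571, -0.0, -0.107]
force: [-0.1, -0.7, 6.2]
grip_width: 0.0198
```

Emit:
jog_arm:
  targets:
    - [0,[0.2,0,0],0]
    - [0,[0.3,0,0],0]
    - [0,[0.4,0,0],0]
    - [0,[0.4,0,0],0]

```text
time_s: 4.15
ee_pos: [0.5639, 0.1312, 0.1066]
eef_rot: [-1.572, 0.008, -0.107]
force: [-27.9, -0.5, 23.0]
grip_width: 0.0194
```

The stop is reached, with −28 N along x. Releasing and rising.

Emit:
jog_arm:
  targets:
    - [5,[-0.1,0,0],0]
    - [5,[-0.1,0,0],0]
    - [5,[-0.1,0,0],0]
    - [5,[-0.3,0,0],0]
    - [5,[-0.3,-3,0],0]
    - [5,[-0.3,-7,0],0]
    - [5,[-0.3,-10,0],0]
    - [5,[-0.3,-10,0],0]

```text
time_s: 4.95
ee_pos: [0.5652, 0.1313, 0.2106]
eef_rot: [-1.569, -0.007, -0.107]
force: [0.7, -0.1, -0.4]
grip_width: 0.0502
```

```bash
python3 wl.py w2
```

```text
4.95 [0.56522015 0.13132157 0.2106012 ] [-1.56892487 -0.00672569 -0.10704736] [ 0.68865278 -0.14844221 -0.36025015] 0.05015499775901874
grip@end 126 mid [0.5633 0.1312 0.1205] mean [0.5634 0.1321 0.1223] size [0.0195 0.0143 0.01  ]
crank 160 mid [0.5459 0.24   0.1416] mean [0.5463 0.2393 0.1443] size [0.016  0.0177 0.0112]
```

Emit:
jog_arm:
  targets:
    - [6,[-1.5,0,5],0]
    - [6,[-3.1,0,10.6],0]
    - [6,[-3.1,0,10.6],0]
    - [6,[-3.1,4,10.6],0]
    - [6,[-3.1,8.6,10.6],0]
    - [6,[-3.1,8.6,10.6],0]
    - [0,[-3.1,8.6,10.6],0]
    - [0,[-3.1,8.6,10.6],0]
    - [0,[-3.1,8.6,10.6],0]
    - [0,[-3.1,8.6,10.6],0]
  grip_force: 40

```text
time_s: 6.0
ee_pos: [0.5444, 0.2397, 0.1205]
eef_rot: [-1.571, -0.0, -0.107]
force: [0.7, -0.6, -0.1]
grip_width: 0.0317
```

Emit:
jog_arm:
  targets:
    - [0,[0,0,0],0]
    - [0,[0,0,0],0]
    - [0,[0,0,0],0]
    - [0,[0,0,0],0]

```text
time_s: 6.4
ee_pos: [0.5445, 0.2397, 0.1204]
eef_rot: [-1.571, -0.0, -0.107]
force: [0.0, -0.8, 1.1]
grip_width: 0.0163
```

```bash
cat > arc.py <<'E'
import sys,json,numpy as np
a,b,n=float(sys.argv[1]),float(sys.argv[2]),int(sys.argv[3])
t=np.linspace(a,b,n+1); p=4.5*np.c_[np.cos(t),np.sin(t)]; p-=p[0]
print(json.dumps([[0,[round(x,1),0,round(z,1)],0] for x,z in p[1:]]))
E
python3 arc.py 4.94 1.80 10; python3 arc.py 1.80 0.2 7
```

```text
[[0, [-1.4, 0, -0.1], 0], [0, [-2.8, 0, 0.2], 0], [0, [-4.0, 0, 1.0], 0], [0, [-4.9, 0, 2.1], 0], [0, [-5.4, 0, 3.4], 0], [0, [-5.5, 0, 4.8], 0], [0, [-5.2, 0, 6.1], 0], [0, [-4.4, 0, 7.3], 0], [0, [-3.3, 0, 8.2], 0], [0, [-2.0, 0, 8.8], 0]]
[[0, [1.0, 0, 0.1], 0], [0, [2.0, 0, 0.0], 0], [0, [3.0, 0, -0.3], 0], [0, [3.9, 0, -0.9], 0], [0, [4.6, 0, -1.6], 0], [0, [5.1, 0, -2.5], 0], [0, [5.4, 0, -3.5], 0]]
```

Emit:
jog_arm:
  targets:
    - [0,[-1.4,0,-0.1],0]
    - [0,[-2.8,0,0.2],0]
    - [0,[-4.0,0,1.0],0]
    - [0,[-4.9,0,2.1],0]
    - [0,[-5.4,0,3.4],0]

```text
time_s: 6.9
ee_pos: [0.4946, 0.2795, 0.1205]
eef_rot: [-1.571, -0.002, -0.107]
force: [15.7, -1.5, -7.1]
grip_width: 0.0171
```

Emit:
jog_arm:
  targets:
    - [0,[-0.1,0,1.4],0]
    - [0,[0.3,0,2.7],0]
    - [0,[1.1,0,3.9],0]
    - [0,[2.1,0,4.8],0]
    - [0,[3.4,0,5.4],0]

```text
time_s: 7.4
ee_pos: [0.5338, 0.3294, 0.1204]
eef_rot: [-1.572, 0.001, -0.106]
force: [-1.7, -16.4, 6.3]
grip_width: 0.0169
```

Emit:
jog_arm:
  targets:
    - [0,[1.0,0,0.0],0]
    - [0,[2.1,0,-0.1],0]
    - [0,[3.1,0,-0.4],0]
    - [0,[4.0,0,-1.0],0]
    - [0,[4.7,0,-1.7],0]
    - [0,[5.1,0,-2.6],0]
    - [0,[5.4,0,-3.6],0]

```text
time_s: 8.1
ee_pos: [0.5845, 0.2875, 0.1204]
eef_rot: [-1.57, -0.001, -0.107]
force: [-2.0, 3.6, 2.0]
grip_width: 0.0167
```

Emit:
jog_arm:
  targets:
    - [0,[0.0,0,-0.5],0]
    - [0,[0.1,0,-0.8],0]
    - [0,[0.1,0,-1.0],0]
    - [0,[0.1,0,-1.1],0]
    - [0,[0.1,0,-1.1],0]
    - [0,[0.1,0,-1.1],0]

```text
time_s: 8.7
ee_pos: [0.5841, 0.2792, 0.1205]
eef_rot: [-1.566, -0.003, -0.106]
force: [8.9, 20.1, -4.1]
grip_width: 0.0166
```

Emit:
jog_arm:
  targets:
    - [0,[0,0,-0.2],0]
    - [0,[0,0,-0.2],0]
    - [0,[0,0,-0.2],0]

```text
time_s: 9.0
ee_pos: [0.5841, 0.2789, 0.1206]
eef_rot: [-1.563, -0.004, -0.105]
force: [12.2, 32.7, -7.3]
grip_width: 0.0169
```

```bash
python3 arc.py 0 3.1416 10; python3 arc.py 3.1416 6.2832 10;python3 - <<'E'
from station import ctrl
o=ctrl.get_obs();print(o["ee_pos"],o["force"])
E
```

```text
[[0, [-0.2, 0, 1.4], 0], [0, [-0.9, 0, 2.6], 0], [0, [-1.9, 0, 3.6], 0], [0, [-3.1, 0, 4.3], 0], [0, [-4.5, 0, 4.5], 0], [0, [-5.9, 0, 4.3], 0], [0, [-7.1, 0, 3.6], 0], [0, [-8.1, 0, 2.6], 0], [0, [-8.8, 0, 1.4], 0], [0, [-9.0, 0, -0.0], 0]]
[[0, [0.2, 0, -1.4], 0], [0, [0.9, 0, -2.6], 0], [0, [1.9, 0, -3.6], 0], [0, [3.1, 0, -4.3], 0], [0, [4.5, 0, -4.5], 0], [0, [5.9, 0, -4.3], 0], [0, [7.1, 0, -3.6], 0], [0, [8.1, 0, -2.6], 0], [0, [8.8, 0, -1.4], 0], [0, [9.0, 0, 0.0], 0]]
[0.5840925  0.27887309 0.1205924 ] [12.19439139 32.70730911 -7.31891644]
```

Emit:
jog_arm:
  targets:
    - [0,[-0.2,0,1.8],0]
    - [0,[-0.8,0,3.1],0]
    - [0,[-1.8,0,4.1],0]
    - [0,[-3.1,0,4.7],0]
    - [0,[-4.5,0,4.9],0]
    - [0,[-5.9,0,4.7],0]
    - [0,[-7.1,0,4.1],0]
    - [0,[-8.1,0,3.1],0]
    - [0,[-8.7,0,1.8],0]
    - [0,[-8.9,0,0.4],0]

```text
time_s: 10.0
ee_pos: [0.4945, 0.2885, 0.1204]
eef_rot: [-1.57, -0.001, -0.106]
force: [15.0, 2.8, -4.5]
grip_width: 0.0169
```

Emit:
jog_arm:
  targets:
    - [0,[0.3,0,-1.4],0]
    - [0,[1.0,0,-2.6],0]
    - [0,[2.0,0,-3.6],0]
    - [0,[3.2,0,-4.3],0]
    - [0,[4.6,0,-4.5],0]
    - [0,[6.0,0,-4.3],0]
    - [0,[7.2,0,-3.6],0]
    - [0,[8.2,0,-2.6],0]
    - [0,[8.9,0,-1.4],0]
    - [0,[9.0,0,0.0],0]

```text
time_s: 11.0
ee_pos: [0.5844, 0.2788, 0.1203]
eef_rot: [-1.572, 0.002, -0.107]
force: [-10.5, -2.9, 9.4]
grip_width: 0.0168
```

Emit:
jog_arm:
  targets:
    - [0,[-0.2,0,1.4],0]
    - [0,[-0.9,0,2.6],0]
    - [0,[-1.9,0,3.6],0]
    - [0,[-3.1,0,4.3],0]
    - [0,[-4.5,0,4.4],0]
    - [0,[-5.8,0,4.3],0]
    - [0,[-7.0,0,3.6],0]
    - [0,[-8.0,0,2.6],0]
    - [0,[-8.7,0,1.4],0]
    - [0,[-8.9,0,0.0],0]

```text
time_s: 12.0
ee_pos: [0.4947, 0.2889, 0.1204]
eef_rot: [-1.57, 0.002, -0.106]
force: [1.5, 4.7, 3.7]
grip_width: 0.0166
```

Emit:
jog_arm:
  targets:
    - [0,[0.2,0,-1.4],0]
    - [0,[0.9,0,-2.6],0]
    - [0,[1.9,0,-3.6],0]
    - [0,[3.1,0,-4.3],0]
    - [0,[4.5,0,-4.5],0]
    - [0,[5.9,0,-4.3],0]
    - [0,[7.0,0,-3.6],0]
    - [0,[8.0,0,-2.6],0]
    - [0,[8.7,0,-1.4],0]
    - [0,[8.9,0,0.0],0]

```text
time_s: 13.0
ee_pos: [0.5845, 0.2789, 0.1202]
eef_rot: [-1.572, 0.003, -0.107]
force: [-17.9, -1.3, 12.7]
grip_width: 0.0169
```

Emit:
jog_arm:
  targets:
    - [0,[0,0,0],0]
    - [0,[0,0,0],0]
    - [0,[0,0,0],0]
    - [0,[0,0,0],0]
    - [0,[0,0,0],0]

```text
time_s: 13.5
ee_pos: [0.5844, 0.2791, 0.1203]
eef_rot: [-1.571, 0.002, -0.107]
force: [-8.8, 3.9, 7.3]
grip_width: 0.0168
```

```bash
python3 wl.py w3
python3 - <<'E'
from station import optics
import cv2
c=optics.camera("top"); cv2.imwrite("pics/top1.png",cv2.resize(c["img"][120:345,110:330,::-1],None,fx=2.6,fy=2.6,interpolation=cv2.INTER_CUBIC))
E
```

```text
13.5 [0.58435667 0.27913072 0.12034191] [-1.57052036  0.00160774 -0.10661102] [-8.82325507  3.89388371  7.28366935] 0.016784291769454625
```

View pics/w3.png

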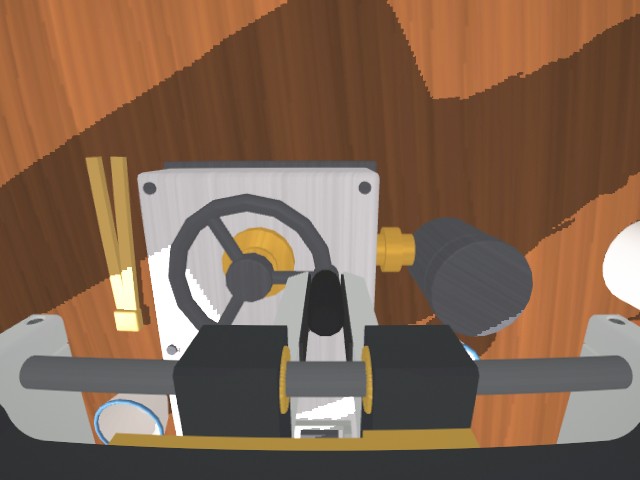

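View pics/top1.png

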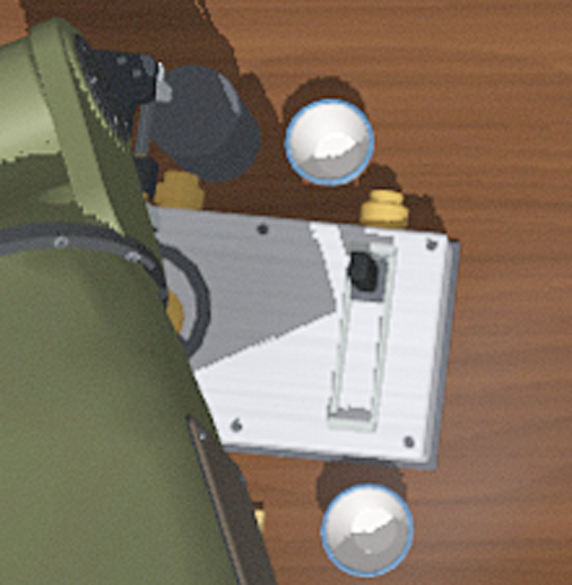

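The wrist view shows the crank at (326,300) between the fingers, lying on unit +x from the hub at (250,278). The top view shows the selector against its far stop at (363,270). The caddy, tong and both cups near the unit look undisturbed.

```bash
python3 -c "
from station import ctrl
print(ctrl.hand_in()); o=ctrl.get_obs(); print(o['time_s'],o['ee_pos'],o['force'],o['grip_width'])"
```

```text
the job is handed in; nothing more can be done
None
the job is handed in; nothing more can be done
```

I slid the selector to its far stop, closed the wheel onto its stop, then opened it two full turns. I handed the job in at about 13.6 s with the crank still pinched at 40 N commanded grip; no verdict was reported.

- **Selector:** it travelled about 79 mm, and the arm met the stop with 28 N. The wrist camera then put the grip at (0.563, 0.131), within 2 mm of the predicted end, and the last top view still shows it there.
- **Closing:** the crank would not move further under 33 N of push, at (0.584, 0.279). That is within about a degree of unit +x, so the wheel was on its stop.
- **Opening:** I led the crank through four half-turn arcs. It came back to within 0.5 mm of the stop position after each full turn, which puts the wheel at about 12.57 rad. The last wrist view shows the crank between the fingers and pointing along unit +x.
- **Tea things:** both cups by the unit, the caddy and the tong look undisturbed in the last pictures. The tray, with the teapot, pitcher and two cups, was outside those pictures. I only passed above it, about 5 cm clear of the teapot.
- **Small disagreements:** the fingers read 16.8 mm on the 18 mm crank handle, and the arm still felt a sideways push of about 10 N at the end. I put these down to give in the fingers and my hub estimate being about 1 mm off, and did not check further.

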